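Push the slide box home into the corner stop

ROBOT

A 7-joint arm with a two-finger parallel gripper is mounted at the origin on a cart in front of the work surface, level with it; the furniture and walls round the work are solid. World frame = base frame: x ahead of the robot, y to its left, z up, the work surface at z = 0. Lengths are in m, angles in rad, forces in N, time in s.
With the tool pointing down it reaches from about 0.35 to 0.9 m from the base axis. Payload 8.1 kg.
Tool frame: the origin (TCP) lies midway between the tips of the shut fingers; the grasp point (between the pads) lies arm.grasp_offset behind it (arm.grasp_offset is the distance from the TCP to the grasp point, in m); z points along the fingers, y is the line along which they close (so a half turn about z gives the same grasp; the last joint's range is limited). The gripper opens to 92 mm and grips with 3 to 60 N. Pads are 19 mm wide; open, the fingers measure 130 mm over their backs; the gripper's body (75 mm by 190 mm) begins 47 mm behind the grasp point.
Start: joints at [1.199, 0.434, 0.025, 1.573, -0.012, 1.134, -0.075], TCP at [0.166, -0.603, 0.227] pointing down, gripper open.
Joint ranges: [-2.62, 2.62], [-0.44, 2.09], [-1.27, 1.32], [0.08, 2.57], [-1.32, 4.46], [0.12, 2], [-2.74, 2.74]. Speed limits (rad/s): [2.22, 2.22, 3.01, 3.01, 3.14, 3.14, 3.14].

INTERFACE

Orientations are given as a rotation vector (axis times angle).
In Python, from cell import observe, imaging, arm gives the robot as it stands.
- The arm moves only by the tool apply_moves, never from a script. Its argument "commands" is a list of rows, each a list of 5 numbers: the opening in per cent of the stroke, from 0 (shut) to 100 (fully open), then the shift along the world's x, y, z in units of 0.06 m (1.0 is 0.06 m), then the turn about the world's z in units of 0.5 rad (1.0 is 0.5 rad). A call has 1 to 12 rows; each row shifts and turns the commanded pose from where the row before left it; what a row does not reach is not made up. A row lasts 1/8 s, in which the tool goes at most 62.5 mm and 10.7 degrees, less where a joint would pass 70% of its speed; a pose out of reach is approached as far as the arm can. A call with a number of a shift or a turn outside -1 to 1 is refused whole. A call with a gripper value outside its range is refused whole. The fingers move at their own pace and stop on an object; "newtons" is the grip in N (left out, the last holds). Time passes only in rows, so rows that do not move let the fingers close. It gives the time, the measured TCP pose, the force, the opening and the grip force at its end, in the units of the state.
- observe(): the state, without advancing time (a new reading comes with each control period).
- imaging.get_image(name): name is "scene" or "top"; returns (picture, depth): 384x512x3 uint8, red, green, blue; 384x512 float32, m along the optical axis (not along the pixel's ray), 0 where there is no reading.
- imaging.camera_params(name): a dict with "camera_matrix" (3x3 intrinsics, pixels), "origin" and "rotation" of the camera in the world. Camera axes: x right, y up, looking along -z (the intrinsics and any distortion apply to the point x, -y, -z); pixel columns grow to the right and rows downward; lengths in m; the calibration is good to about 2 mm. A picture is of the moment at which its call begins. camera_params takes no time and is no camera call.
- arm.sign_off(): hands the job in; it is judged then, once.
The state is a dict: "clock": time; "joints": joint angles; "dq": joint speeds; "joint_efforts": joint torques, N m; "position": TCP position; "ee_rot": TCP orientation; "force": force on the tool from outside, world axes, zero at the start; "ft_torque": the same for the moment, N m; "width": opening from 0.0 (shut) to 1.0 (fully open); "gripper_force": force on a finger pad.
Only numpy, scipy, OpenCV 4.12 (cv2) and the standard library are available. Lean on these libraries where they do the work, as an engineer would, in place of code of your own. Each camera call takes 0.05 s, during which the arm holds its last target. There are 200 camera calls.

TASK

Push the wooden slide box along the desk into the blue corner stop, so that its far side and its left side both lie flush against the two fences. It is full of glass slides: push it gently and never lift or tip it. Leave the two objective cans, the spare eyepiece and the oil bottle standing where they are.

Things in the scene. Friction and masses are not known exactly. Their poses are not given: they have to be found in the camera images.
- slide_box: Closed red-brown wooden box, loose, 89 (x) x 99 (y) x 32 (z) mm, about 0.35 kg; the lid does not open. Below 26 mm it measures 88 x 98 mm. Origin: centre of its underside; x to its far side, y to its left side, z up. It starts 40 to 90 mm short of the back fence and 30 to 70 mm short of the side fence, turned up to 0.4 rad from square to the stop. Sliding it takes 1 to 4 N.
- corner_stop: Blue L-shaped corner stop fixed to the desk: two fences 20 mm high, 8 mm thick, 3 mm screw flanges on the outside only. Origin: inner corner at desk level; x away from the robot, y to the left (turned up to 0.15 rad), z up. Inner face of the back fence: plane x = 0, from y = -6 to -88 mm; of the side fence: plane y = 0, from x = -6 to -78 mm.
- home (a point): Point on the bare desk inside the corner stop, at x = -44, y = -49 mm in its frame, axes as the stop's: the slide box's origin lies here when it is fully home.
- objective_can_1: Bystander, loose: black screw-top can, diameter 36, height 50 mm, standing. Origin: centre of its underside.
- objective_can_2: Bystander, loose: screw-top can with orange body and black lid, diameter 40, height 42 mm, standing. Origin: centre of its underside.
- eyepiece_spare: Bystander, loose: spare eyepiece, black head on a white barrel, diameter 33, height 45 mm, standing. Origin: centre of its underside.
- oil_bottle: Bystander, loose: small white dropper bottle with black cap, diameter 29, height 76 mm, standing behind the work to the right. Origin: centre of its underside.

How it is judged:
By the outcome, as a careful person would: the job done as asked, in the order asked, and still so for the second after the job is handed in, with the robot touching nothing.
It also fails if it takes over 42 s, if anything falls off the work surface, if the arm or the gripper's body presses on something with over 40 N, if the wrist force passes 120 N, or if a joint passes its speed limit or range.

## Working session

There is one attempt and no reset: what is moved stays moved. The work goes in short steps, Python scripts to look and compute and a tool call to move; the robot and the scene stay as the last step left them, time stands still between calls to the robot, and variables do not carry over. Pictures are saved under pics/ and viewed, at most 10 in all, crops included, and the job is handed in when it is done.

Besides the shell and the picture viewer there is one more tool, called as name(argument=value, ...), one argument or row to a line, values as JSON. apply_moves: Moves the arm, as the interface text tells. Its arguments: {"type":"object","properties":{"commands":{"type":"array"},"newtons":{"type":"number"}},"required":["commands"]}

```bash
mkdir -p pics; ls
python3 - <<'E'
from cell import observe, imaging, arm
import cv2, numpy as np
s=observe();print(s['clock'],s['position'],s['ee_rot'],s['width'],arm.grasp_offset)
ims=[]
for n in("top","scene"):
    p,d=imaging.get_image(n);c=imaging.camera_params(n);print(n,c)
    np.savez(f"pics/{n}0.npz",p=p,d=d)
    cv2.imwrite(f"pics/{n}0.png",p[:,:,::-1])
E
```

```text
pics
0.0 [ 0.16576033 -0.60209093  0.22596253] [-3.11177894e+00 -4.20598047e-01  5.82958347e-04] 1.005811819898295 0.0188
top {'camera_matrix': array([[430.12967399,   0.        , 256.52199626],
       [  0.        , 430.12967399, 189.91852579],
       [  0.        ,   0.        ,   1.        ]]), 'origin': array([0.3474736 , 0.2974518 , 0.86797121]), 'rotation': array([ 0.14513455, -0.1283092 , -1.56942298])}
scene {'camera_matrix': array([[365.06676736,   0.        , 253.6861325 ],
       [  0.        , 365.06676736, 193.34450274],
       [  0.        ,   0.        ,   1.        ]]), 'origin': array([0.01630184, 0.87406053, 0.40772324]), 'rotation': array([ 0.51582833, -1.32514636, -2.13095414])}
```

View pics/top0.png

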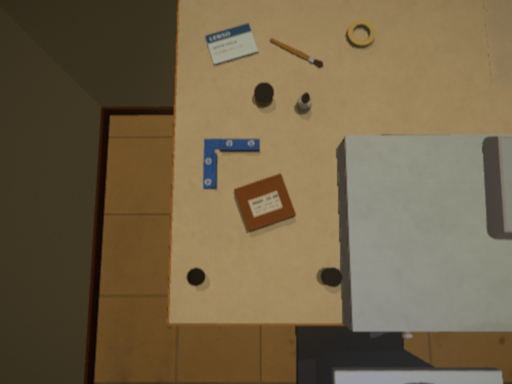

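View pics/scene0.png

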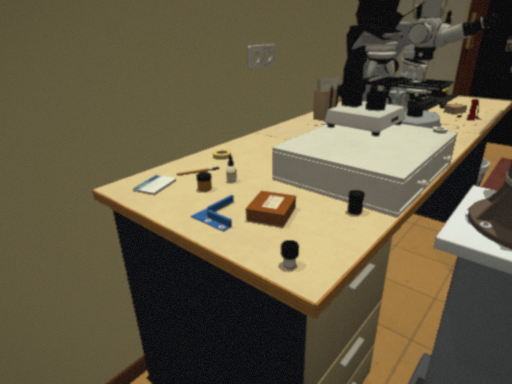

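The top view (up = +x, left = +y) shows the blue stop at cols 203–260, rows 139–188, and the box centred near (265, 203), turned. Cans stand at (264, 93), (331, 277) and (196, 277), the bottle at (304, 102). A grey instrument base lies to the right from col 340.

```bash
cat > h.py <<'E'
from cell import observe, imaging, arm
import cv2, numpy as np
from scipy.spatial.transform import Rotation as R
def cast(n,uv,z):
    c=imaging.camera_params(n);K=c['camera_matrix'];uv=np.atleast_2d(uv).astype(float)
    r=np.c_[(uv[:,0]-K[0,2])/K[0,0],-(uv[:,1]-K[1,2])/K[1,1],-np.ones(len(uv))]@R.from_rotvec(c['rotation']).as_matrix().T
    o=c['origin'];return o+r*((z-o[2])/r[:,2])[:,None]
def cloud(n,d):
    v,u=np.mgrid[:384,:512];c=imaging.camera_params(n);K=c['camera_matrix']
    P=np.stack([(u-K[0,2])/K[0,0]*d,-(v-K[1,2])/K[1,1]*d,-d],-1)
    return P@R.from_rotvec(c['rotation']).as_matrix().T+c['origin']
def masks(p):
    h=cv2.cvtColor(p,cv2.COLOR_RGB2HSV)
    blue=cv2.inRange(h,(100,130,50),(125,255,255)); red=cv2.inRange(h,(0,130,40),(12,255,200))
    return blue,red
def big(m,box):
    u0,v0,u1,v1=box;k=np.zeros_like(m);k[v0:v1,u0:u1]=m[v0:v1,u0:u1]
    return max(cv2.findContours(k,cv2.RETR_EXTERNAL,cv2.CHAIN_APPROX_NONE)[0],key=cv2.contourArea)
E
python3 - <<'E'
from h import *
t=np.load('pics/top0.npz');p,d=t['p'],t['d'];P=cloud('top',d)
b,r=masks(p)
bc=big(b,(190,125,275,200));rc=big(r,(220,160,310,245))
# box top: polygon from contour at z=.032
(c,sz,a)=cv2.minAreaRect(cast('top',rc[:,0],.032)[:,:2].astype(np.float32)*1000);print('box rect',c,sz,a)
print('box top z',np.median(P[195:210,255:275,2]))
ap=cv2.approxPolyDP(bc,3,True)[:,0];print('stop poly px',ap.tolist());print(cast('top',ap,.02).round(4))
for n,(u,v),z in(('orange',(264,93),.042),('bottle',(305,97),.076),('eyep',(196,277),.045),('black',(331,277),.05)):
    print(n,cast('top',(u,v),z).round(3))
print('grey corners',cast('top',[(346,136),(352,330),(340,140)],0.0).round(3), P[230,400],P[140,360],P[320,360],P[300,500])
m=d>0;print('max z seen',P[...,2][m].max())
sc=np.load('pics/scene0.npz');Q=cloud('scene',sc['d']);ok=(sc['d']>0)&(Q[...,0]>0)&(Q[...,0]<.9)
for y in np.arange(-.7,.3,.1):
    k=ok&(abs(Q[...,1]-y)<.05);zz=Q[k]; print(round(y,1),[(round(x,1),round(zz[abs(zz[:,0]-x)<.05][:,2].max(),2) if (abs(zz[:,0]-x)<.05).any() else None) for x in np.arange(.1,.9,.1)])
cv2.imwrite('pics/crop0.png',cv2.resize(p[120:250,190:310,::-1],None,fx=4.6,fy=4.6,interpolation=cv2.INTER_CUBIC))
E
```

```text
box rect (481.51654052734375, 328.8025817871094) (41.000640869140625, 25.40093421936035) 5.0002007484436035
box top z 0.03367159740675235
stop poly px [[204, 187], [215, 185], [215, 147], [258, 148], [258, 141], [248, 147], [247, 140], [233, 140], [233, 146], [226, 147], [225, 140], [205, 140], [205, 157], [210, 156], [213, 161], [205, 164], [204, 178], [210, 177], [212, 184]]
[[0.503  0.4118 0.02  ]
 [0.5069 0.3898 0.02  ]
 [0.5858 0.3909 0.02  ]
 [0.5833 0.3032 0.02  ]
 [0.598  0.3032 0.02  ]
 [0.5855 0.3236 0.02  ]
 [0.6003 0.3257 0.02  ]
 [0.6004 0.3543 0.02  ]
 [0.5877 0.3542 0.02  ]
 [0.5857 0.3685 0.02  ]
 [0.6005 0.3707 0.02  ]
 [0.6007 0.4116 0.02  ]
 [0.5649 0.411  0.02  ]
 [0.567  0.4008 0.02  ]
 [0.5565 0.3946 0.02  ]
 [0.5503 0.4107 0.02  ]
 [0.5214 0.4122 0.02  ]
 [0.5234 0.4001 0.02  ]
 [0.509  0.3958 0.02  ]]
orange [[0.692 0.291 0.042]]
bottle [[0.669 0.211 0.076]]
eyep [[0.327 0.42  0.045]]
black [[0.326 0.168 0.05 ]]
grey corners [[0.614 0.119 0.   ]
 [0.224 0.123 0.   ]
 [0.605 0.132 0.   ]] [0.40916742 0.0507825  0.10026762] [0.57532346 0.11436647 0.09997123] [0.
[... 2237 characters left out ...]
p.float64(0.6), np.float64(0.1)), (np.float64(0.7), np.float64(-0.0)), (np.float64(0.8), np.float64(-0.0))]
0.1 [(np.float64(0.1), np.float64(0.1)), (np.float64(0.2), np.float64(0.1)), (np.float64(0.3), np.float64(0.1)), (np.float64(0.4), np.float64(0.1)), (np.float64(0.5), np.float64(0.1)), (np.float64(0.6), np.float64(0.1)), (np.float64(0.7), np.float64(0.0)), (np.float64(0.8), np.float64(0.01))]
0.2 [(np.float64(0.1), np.float64(-0.0)), (np.float64(0.2), np.float64(0.0)), (np.float64(0.3), np.float64(0.05)), (np.float64(0.4), np.float64(0.03)), (np.float64(0.5), np.float64(0.03)), (np.float64(0.6), np.float64(0.0)), (np.float64(0.7), np.float64(0.07)), (np.float64(0.8), np.float64(0.01))]
```

View pics/crop0.png

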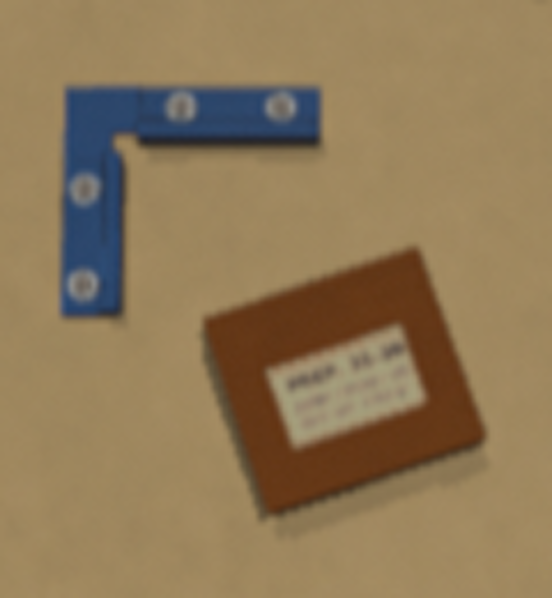

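Run:
```python
from h import *
sc=np.load('pics/scene0.npz');Q=cloud('scene',sc['d']);ok=(sc['d']>0)
q=Q[ok]
for y in np.arange(-.75,.15,.05):
    row=[]
    for x in np.arange(-.1,.75,.05):
        k=q[(abs(q[:,1]-y)<.025)&(abs(q[:,0]-x)<.025)]
        row.append('%4d'%(k[:,2].max()*100) if len(k)>2 else '   .')
    print('%5.2f'%y,*row)
print(R.from_rotvec(observe()['ee_rot']).as_matrix().round(3))
c=np.array([(205,318),(415,247),(485,438),(265,515)])/4.6+[190,120]
B=cast('top',c,.032);print('box',B.round(4),B.mean(0),[np.linalg.norm(B[i]-B[i-1]).round(4) for i in range(4)],[np.arctan2(*(B[i]-B[i-1])[1::-1]).round(3) for i in range(4)])
s=lambda l:cast('top',np.array(l)/4.6+[190,120],0).round(4)
print('back base',s([(140,145.5),(318,145.5)]),'side base',s([(123.5,160),(122.5,314)]))
s=lambda l:cast('top',np.array(l)/4.6+[190,120],.02).round(4)
print('back top',s([(140,136),(318,136)]),'side top',s([(118,160),(117.5,310)]))
cv2.imwrite('pics/scope.png',cv2.resize(sc['p'][:220,250:,::-1],None,fx=3,fy=2.7,interpolation=cv2.INTER_CUBIC))
```

```text
-0.75    .    .    .    .    .    .  -73    0    0    0    0  -73  -73    .    .    .    .
-0.70    .    .    .    .    .    .   31   31    0    0    5    5  -73    .    .    .    .
-0.65    .    .    .    .    .    .   32   30    0   18   18   24   24   18    .    .    .
-0.60    .    .    .    .    .    .   30   39   36   33   41   44   30   30    .    .    .
-0.55    .    .    .    .    .    .  -73   39   39   37   42   44   44   40   23   30   34
-0.50    .    .    .    .    .    .  -73   39   38   37   35   37   36   23    .    .    .
-0.45    .    .    .    .    .    .  -73    0  -73  -73    5   36    .    .    .    .    .
-0.40    .    .    .    .    .    .  -73    0  -73  -73  -73    .    .    .    .    .    .
-0.35    .    .    .    .    .  -73  -73    0  -73  -73  -73    .    .    .    .    .    .
-0.30    .    .    .    .    .  -73  -73    9  -73    9  -74    .    .    .    .    .    .
-0.25    .    .    .    .    .  -74  -73   10   10    9   40   41   23    .    .    .    .
-0.20    .    .    .    .    .    .  -73    9    9    9   40   41   29    .    .    .    .
-0.15   
[... 440 characters left out ...]
0    0
 0.10    .  -21   -5    3    1    0    .    9    9    9    9    9    9    9    9    0    0
[[ 0.964  0.266 -0.001]
 [ 0.266 -0.964  0.001]
 [-0.    -0.001 -1.   ]]
box [[0.4962 0.3496 0.032 ]
 [0.527  0.2592 0.032 ]
 [0.4441 0.2304 0.032 ]
 [0.4117 0.3237 0.032 ]] [0.46975112 0.29074912 0.032     ] [np.float64(0.0884), np.float64(0.0956), np.float64(0.0878), np.float64(0.0987)] [np.float64(0.297), np.float64(-1.243), np.float64(-2.808), np.float64(1.904)]
back base [[0.5814 0.3816 0.    ]
 [0.581  0.301  0.    ]] side base [[0.5747 0.389  0.    ]
 [0.5039 0.3885 0.    ]]
back top [[0.5804 0.3798 0.02  ]
 [0.58   0.3009 0.02  ]] side top [[0.5694 0.3894 0.02  ]
 [0.5021 0.3886 0.02  ]]
```

View pics/scope.png

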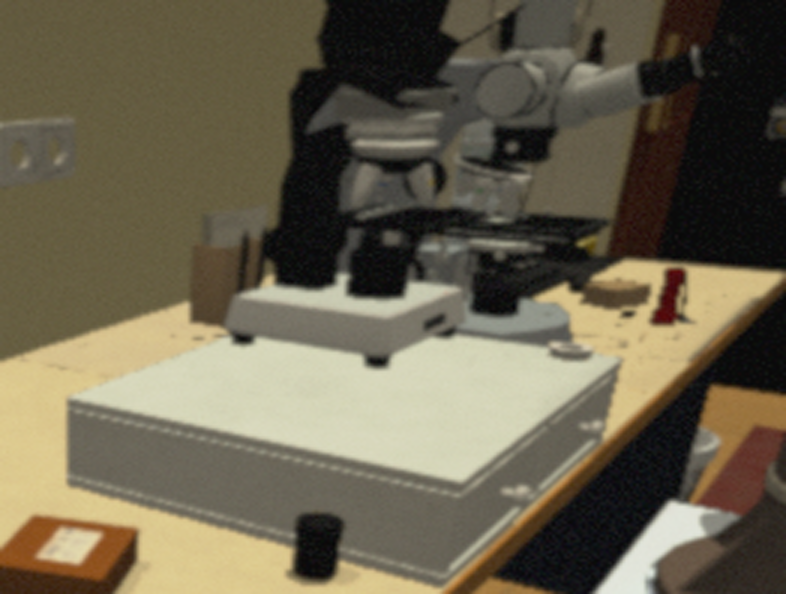

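```bash
cat >> h.py <<'E'
def proj(n,X):
    c=imaging.camera_params(n);K=c['camera_matrix'];r=(np.atleast_2d(X)-c['origin'])@R.from_rotvec(c['rotation']).as_matrix()
    dz=-r[:,2];return np.c_[K[0,2]+K[0,0]*r[:,0]/dz,K[1,2]-K[1,1]*r[:,1]/dz,dz]
E
python3 - <<'E'
from h import *
print('tcp',proj('scene',[[.166,-.603,.227],[.166,-.603,.35],[0,0,0],[0,0,.3]]).round(2))
d=np.load('pics/scene0.npz')['d']
for z in (.15,.25,.35,.4,.45,.5,.55):
  print('z',z)
  for y in (-.55,-.45,-.35,-.25,-.15,-.05):
    s=''
    for x in np.arange(.1,.62,.04):
        u,v,dd=proj('scene',[x,y,z])[0]
        if not(0<=u<511.5 and 0<=v<383.5): s+='o';continue
        D=d[int(v+.5)if v<383 else 383,min(511,int(u+.5))]
        s+='?' if D==0 else ('.' if D>dd+.02 else ('#' if D>dd-.02 else 'h'))
    print('%5.2f '%y,s)
E
```

```text
tcp [[517.35  72.8    1.17]
 [528.97  30.87   1.12]
 [535.41 226.77   0.76]
 [589.32  77.47   0.63]]
z 0.15
-0.55  oo???...#h..h
-0.45  oo.........hh
-0.35  o?........hhh
-0.25  o?......#hhhh
-0.15  ??......####.
-0.05  ?............
z 0.25
-0.55  oo.??.....##h
-0.45  oo???......hh
-0.35  oo??.......hh
-0.25  o???......hhh
-0.15  o??......#...
-0.05  o??..........
z 0.35
-0.55  ooo??.hh#hhhh
-0.45  ooo??.....hhh
-0.35  oo??......hhh
-0.25  oo??.....hhh.
-0.15  oo?.....###..
-0.05  o.?..........
z 0.4
-0.55  ooo?.....#.hh
-0.45  ooo??......hh
-0.35  ooo.......h..
-0.25  oo?......h...
-0.15  oo?.....#....
-0.05  oo...........
z 0.45
-0.55  oooooooooooo.
-0.45  ooooooooooooo
-0.35  ooooooooooooo
-0.25  ooooooooooooo
-0.15  ooooooooooooo
-0.05  ooooooooooooo
z 0.5
-0.55  ooooooooooooo
-0.45  ooooooooooooo
-0.35  ooooooooooooo
-0.25  ooooooooooooo
-0.15  ooooooooooooo
-0.05  ooooooooooooo
z 0.55
-0.55  ooooooooooooo
-0.45  ooooooooooooo
-0.35  ooooooooooooo
-0.25  ooooooooooooo
-0.15  ooooooooooooo
-0.05  ooooooooooooo
```

Stop: corner at about (0.581, 0.389), yaw about 0. Box: centre (0.470, 0.291), yaw about +0.31. The plan is to pass on the robot's side of the microscopes, then push +x with spread fingers, and then +y.

apply_moves(
  commands=[
    [55,-0.5,0,0,0],
    [55,-0.5,0.1,-0.1,-0.09],
    [55,0,0.5,-0.1,-0.09],
    [55,0,0.6,-0.1,-0.09],
    [55,0,0.6,-0.1,-0.09],
    [55,0,0.6,-0.1,-0.09],
    [55,0,0.6,-0.1,-0.09],
    [55,0,0.6,0,0],
    [55,0.2,0.5,0,0],
  ],
)

```text
clock: 1.23
position: [0.1173, -0.3549, 0.1904]
ee_rot: [-3.141, 0.004, 0.001]
force: [0.8, 0.4, 0.3]
width: 0.551
gripper_force: 0.0
```

apply_moves(
  commands=[
    [55,0.3,0.4,0,0],
    [55,0.4,0.4,0,0],
    [55,0.4,0.4,0,0],
    [55,0.4,0.4,0,0],
    [55,0.4,0.4,0,0],
    [55,0.4,0.5,0,0],
    [55,0.3,0.5,0,0],
    [55,0.2,0.5,0,0],
  ],
)

```text
clock: 2.22
position: [0.2865, -0.1455, 0.1907]
ee_rot: [-3.142, 0.001, -0.0]
force: [-0.4, 0.6, 0.4]
width: 0.548
gripper_force: 0.0
```

Run:
```python
from h import *
s=observe();print(s['position'],s['joints'],s['force'],s['joint_efforts'])
```

```text
[ 0.28653826 -0.14545097  0.19072264] [ 7.00347109e-01 -3.35220256e-03 -3.87694290e-01  2.25287276e+00
 -1.69090525e-03  8.91697426e-01 -1.25797057e+00] [-0.36094602  0.64217965  0.42691751] [ 3.08435664e+00 -2.53242821e+01  1.26227383e+00 -2.68472618e+01
  1.01661624e-02  3.21024552e-02  1.52201135e+00]
```

apply_moves(
  commands=[
    [55,0.13,0.5,0,0],
    [55,0.13,0.62,0,0],
    [55,0.13,0.62,0,0],
    [55,0.13,0.62,0,0],
    [55,0.13,0.62,0,0],
    [55,0.13,0.62,0,0],
    [55,0.13,0.62,0,0],
    [55,0.13,0.62,0,0],
    [55,0.13,0.62,0,0],
    [55,0.13,0.62,0,0],
    [55,0.13,0.62,-0.2,0],
    [55,0.13,0.62,-0.4,0],
  ],
)

```text
clock: 3.72
position: [0.3804, 0.2941, 0.1546]
ee_rot: [-3.141, 0.003, -0.002]
force: [0.6, -0.9, 0.6]
width: 0.55
gripper_force: 0.0
```

apply_moves(
  commands=[
    [55,0,0,-0.4,0],
    [55,0,0,-0.5,0],
    [55,0,0,-0.5,0],
    [55,0,0,-0.4,0],
    [55,0,0,-0.3,0],
    [55,0,0,-0.2,0],
    [55,0,0,0,0],
  ],
)

```text
clock: 4.6
position: [0.3791, 0.2923, 0.0162]
ee_rot: [3.14, -0.001, -0.002]
force: [-0.7, 0.8, -0.6]
width: 0.553
gripper_force: 0.0
```

Run:
```python
from h import *
s=observe();print(s['position'],s['force'])
p,d=imaging.get_image('top');cv2.imwrite('pics/t1.png',cv2.resize(p[110:300,170:360,::-1],None,fx=3,fy=3,interpolation=cv2.INTER_CUBIC))
```

```text
[0.3791018  0.29233784 0.01616772] [-0.6998933   0.83584881 -0.60206985]
```

View pics/t1.png

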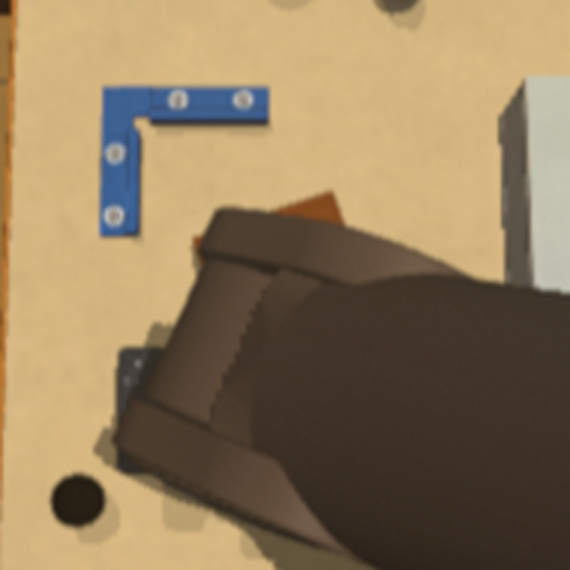

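The arm hides the box from the top camera: its far corners show at crop (200, 240) and (330, 200), and the stop is clear. The gripper is low and behind the box, so I start the slow +x push.

apply_moves(
  commands=[
    [55,0.1,0,0,0],
    [55,0.1,0,0,0],
    [55,0.1,0,0,0],
    [55,0.08,0,0,0],
    [55,0.08,0,0,0],
    [55,0.08,0,0,0],
    [55,0.08,0,0,0],
    [55,0.08,0,0,0],
  ],
)

```text
clock: 5.65
position: [0.4217, 0.2928, 0.0168]
ee_rot: [-3.141, 0.002, 0.0]
force: [-3.3, 1.4, 2.2]
width: 0.548
gripper_force: 1.8
```

apply_moves(
  commands=[
    [55,0.08,0,0,0],
    [55,0.08,0,0,0],
    [55,0.08,0,0,0],
    [55,0.08,0,0,0],
    [55,0.08,0,0,0],
  ],
)

```text
clock: 6.28
position: [0.4459, 0.2927, 0.0167]
ee_rot: [-3.142, 0.002, -0.0]
force: [-2.8, 1.5, 2.5]
width: 0.549
gripper_force: 1.6
```

Run:
```python
from h import *
p,d=imaging.get_image('scene');cv2.imwrite('pics/s2.png',cv2.resize(p[130:290,150:400,::-1],None,fx=3.2,fy=3.2,interpolation=cv2.INTER_CUBIC))
```

```text
(no output)
```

View pics/s2.png

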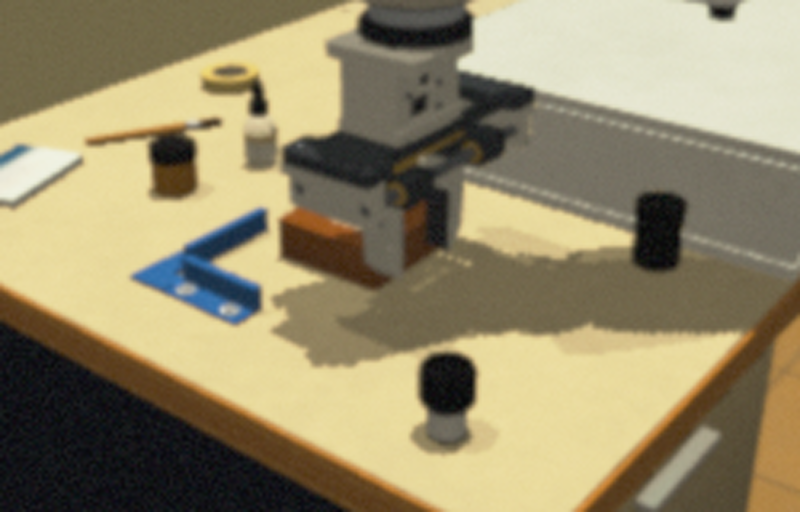

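The box is sliding squarely ahead of the two fingers (crop ~(360, 240)) towards the stop, and the bystanders are untouched. I continue to about 10 mm short of the back fence.

apply_moves(
  commands=[
    [55,0.08,0,0,0],
    [55,0.08,0,0,0],
    [55,0.08,0,0,0],
    [55,0.08,0,0,0],
    [55,0.08,0,0,0],
  ],
)

```text
clock: 6.95
position: [0.4699, 0.2924, 0.0166]
ee_rot: [3.141, -0.002, -0.0]
force: [-4.1, -0.5, 1.9]
width: 0.549
gripper_force: 1.7
```

apply_moves(
  commands=[
    [55,-0.2,0,0,0],
    [55,-0.3,0,0,0],
    [55,-0.2,0,0.4,0],
    [55,0,-0.4,0.6,0],
    [55,0,-0.7,0.7,0],
    [55,0,-0.7,0.4,0.2],
    [55,0,-0.4,0,0.3],
  ],
)

```text
clock: 7.82
position: [0.4274, 0.1591, 0.1444]
ee_rot: [3.116, 0.395, 0.006]
force: [0.9, 0.5, 1.1]
width: 0.549
gripper_force: 0.0
```

Run:
```python
from h import *
p,d=imaging.get_image('top');np.savez('pics/t2.npz',p=p,d=d);cv2.imwrite('pics/t2.png',cv2.resize(p[120:250,190:350,::-1],None,fx=4.6,fy=4.6,interpolation=cv2.INTER_CUBIC))
```

```text
(no output)
```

View pics/t2.png

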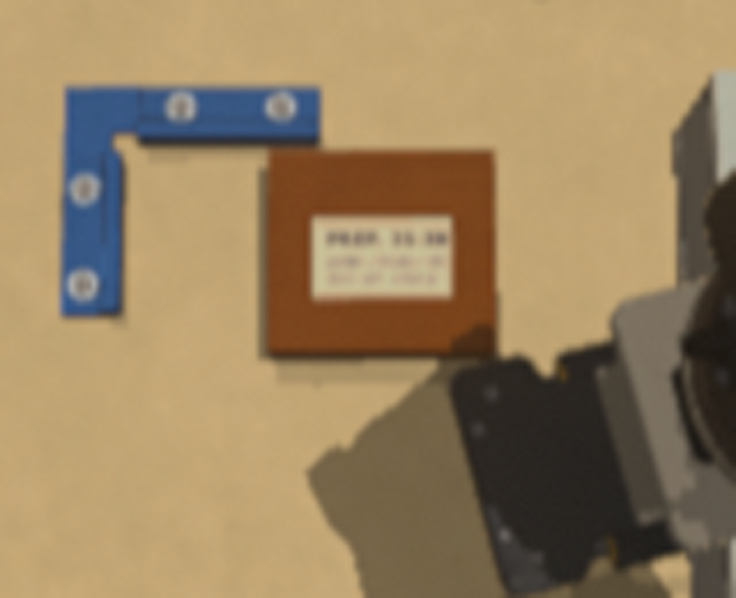

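The box is now square with the stop: crop corners (269, 150), (495, 150), (496, 352), (265, 354). The right side is free for the +y push.

Run:
```python
from h import *
c=np.array([(269,150),(495,150),(496,351),(267,353)])/4.6+[190,120]
B=cast('top',c,.032);print(B.round(4),B.mean(0))
s=observe();print(s['joints'].round(2) if hasattr(s['joints'],'round') else s['joints'],s['position'])
```

```text
[[0.5705 0.3222 0.032 ]
 [0.57   0.2239 0.032 ]
 [0.4814 0.2251 0.032 ]
 [0.4809 0.323  0.032 ]] [0.52569761 0.27354953 0.032     ]
[ 0.01  0.32 -0.59  2.04  0.24  0.84 -2.03] [0.42686479 0.15591246 0.1431851 ]
```

apply_moves(
  commands=[
    [55,0.2,0.08,0,0.33],
    [55,0.2,0.08,0,0.33],
    [55,0.2,0.07,0,0.33],
    [55,0.2,0.07,0,0.33],
    [55,0.2,0.07,0,0.33],
    [55,0.2,0.07,0,0.33],
    [55,0.2,0.07,0,0.33],
    [55,0.2,0.07,0,0.33],
    [55,0.05,0,0,0],
  ],
)

```text
clock: 9.0
position: [0.526, 0.1962, 0.1423]
ee_rot: [-2.224, -2.218, 0.0]
force: [-0.6, -1.1, -0.6]
width: 0.552
gripper_force: 0.0
```

apply_moves(
  commands=[
    [55,0,-0.05,-0.3,0],
    [55,0,0,-0.4,0],
    [55,0,0,-0.5,0],
    [55,0,0,-0.4,0],
    [55,0,0,-0.3,0],
    [55,0,0,-0.2,0],
    [55,0,0,0,0],
  ],
)

```text
clock: 9.88
position: [0.526, 0.1922, 0.0161]
ee_rot: [-2.224, -2.219, 0.002]
force: [-0.4, 1.5, 0.2]
width: 0.545
gripper_force: 0.0
```

apply_moves(
  commands=[
    [55,0,0.08,0,0],
    [55,0,0.08,0,0],
    [55,0,0.08,0,0],
    [55,0,0.08,0,0],
    [55,0,0.08,0,0],
    [55,0,0.08,0,0],
    [55,0,0.08,0,0],
    [55,0,0.08,0,0],
  ],
)

```text
clock: 10.88
position: [0.5267, 0.2307, 0.0167]
ee_rot: [2.224, 2.218, -0.001]
force: [0.2, -4.6, 2.1]
width: 0.547
gripper_force: 2.0
```

apply_moves(
  commands=[
    [55,0,0.08,0,0],
    [55,0,0.08,0,0],
    [55,0,0.08,0,0],
    [55,0,0.08,0,0],
    [55,0,0.08,0,0],
    [55,0,0.08,0,0],
    [55,0,0.08,0,0],
    [55,0,0.08,0,0],
    [55,0,0.06,0,0],
  ],
)

```text
clock: 12.0
position: [0.5264, 0.2733, 0.0167]
ee_rot: [-2.223, -2.219, -0.0]
force: [0.0, -3.8, 1.6]
width: 0.552
gripper_force: 1.8
```

apply_moves(
  commands=[
    [55,0,0.03,0,0],
    [55,0,0.03,0,0],
  ],
)

```text
clock: 12.25
position: [0.5265, 0.2762, 0.0167]
ee_rot: [2.224, 2.219, -0.001]
force: [-0.0, -3.4, 1.7]
width: 0.551
gripper_force: 1.8
```

apply_moves(
  commands=[
    [55,0,0.02,0,0],
    [55,0,0.02,0,0],
  ],
)

```text
clock: 12.5
position: [0.5266, 0.2787, 0.0167]
ee_rot: [2.224, 2.219, -0.0]
force: [0.3, -6.0, 1.7]
width: 0.551
gripper_force: 3.7
```

apply_moves(
  commands=[
    [55,0,0.015,0,0],
    [55,0,0,0,0],
  ],
)

```text
clock: 12.75
position: [0.5266, 0.2787, 0.0167]
ee_rot: [2.224, 2.218, -0.002]
force: [-0.3, -5.1, 3.8]
width: 0.551
gripper_force: 3.1
```

Contact with the side fence (force rose, motion stopped). Now I go round to the near side for the +x push.

apply_moves(
  commands=[
    [55,0,-0.15,0,0],
    [55,0,-0.4,0.1,0],
    [55,0,-0.1,0.5,0],
    [55,-0.1,0,0.5,-0.2],
    [55,-0.2,0.2,0.3,-0.34],
    [55,-0.3,0.4,0,-0.36],
    [55,-0.3,0.4,0,-0.36],
    [55,-0.3,0.4,0,-0.36],
    [55,-0.2,0.4,0,-0.36],
    [55,0,0.3,0,-0.36],
    [55,0,0,0,-0.36],
    [55,0,0,0,-0.36],
  ],
)

```text
clock: 14.25
position: [0.4423, 0.3677, 0.1008]
ee_rot: [-3.14, -0.053, -0.0]
force: [-0.3, 0.2, -0.3]
width: 0.547
gripper_force: 0.0
```

apply_moves(
  commands=[
    [55,0,-0.3,0,-0.07],
    [55,0,-0.2,-0.3,0],
    [55,0,0,-0.4,0],
    [55,0,0,-0.4,0],
    [55,0,0,-0.3,0],
    [55,0,0,0,0],
  ],
)

```text
clock: 15.0
position: [0.4419, 0.3355, 0.0157]
ee_rot: [3.14, 0.007, -0.003]
force: [0.2, -1.0, 0.8]
width: 0.55
gripper_force: 0.0
```

apply_moves(
  commands=[
    [55,0.1,0,0,0],
    [55,0.1,0,0,0],
    [55,0.1,0,0,0],
    [55,0.08,0,0,0],
    [55,0.08,0,0,0],
    [55,0.06,0,0,0],
  ],
)

```text
clock: 15.75
position: [0.4721, 0.3362, 0.0165]
ee_rot: [3.14, 0.007, -0.005]
force: [-6.7, -1.1, 5.3]
width: 0.55
gripper_force: 3.6
```

apply_moves(
  commands=[
    [55,0.04,0,0,0],
    [55,0.04,0,0,0],
  ],
)

```text
clock: 16.0
position: [0.4763, 0.3362, 0.0165]
ee_rot: [3.14, 0.007, -0.006]
force: [-7.1, -1.7, 5.8]
width: 0.552
gripper_force: 3.9
```

apply_moves(
  commands=[
    [55,0.03,0,0,0],
    [55,0.03,0,0,0],
  ],
)

```text
clock: 16.25
position: [0.48, 0.3362, 0.0165]
ee_rot: [3.14, 0.007, -0.005]
force: [-8.1, -2.4, 5.6]
width: 0.55
gripper_force: 3.8
```

apply_moves(
  commands=[
    [55,0.02,0,0,0],
    [55,0.02,0,0,0],
  ],
)

```text
clock: 16.5
position: [0.4803, 0.3362, 0.0164]
ee_rot: [3.139, 0.008, -0.01]
force: [-16.9, -2.7, 12.5]
width: 0.55
gripper_force: 8.2
```

Back fence reached; I back off, clear the view and look.

apply_moves(
  commands=[
    [55,-0.1,0,0,0],
    [55,-0.4,0,0,0],
    [55,-0.4,0,0.3,0],
    [55,0,-0.3,0.5,0.1],
    [55,0,-0.8,0.5,0.35],
    [55,0.1,-0.8,0.3,0.35],
    [55,0.2,-0.7,0,0.35],
  ],
)

```text
clock: 17.38
position: [0.4496, 0.1795, 0.1143]
ee_rot: [3.008, 0.905, 0.005]
force: [1.1, -0.5, -0.4]
width: 0.55
gripper_force: 0.0
```

Run:
```python
from h import *
print(observe()['position'])
p,d=imaging.get_image('top');np.savez('pics/t3.npz',p=p,d=d);cv2.imwrite('pics/t3.png',cv2.resize(p[125:215,195:315,::-1],None,fx=6.6,fy=6.6,interpolation=cv2.INTER_CUBIC))
p,d=imaging.get_image('scene');np.savez('pics/s3.npz',p=p,d=d)
```

```text
[0.44956344 0.17951537 0.11427937]
```

View pics/t3.png

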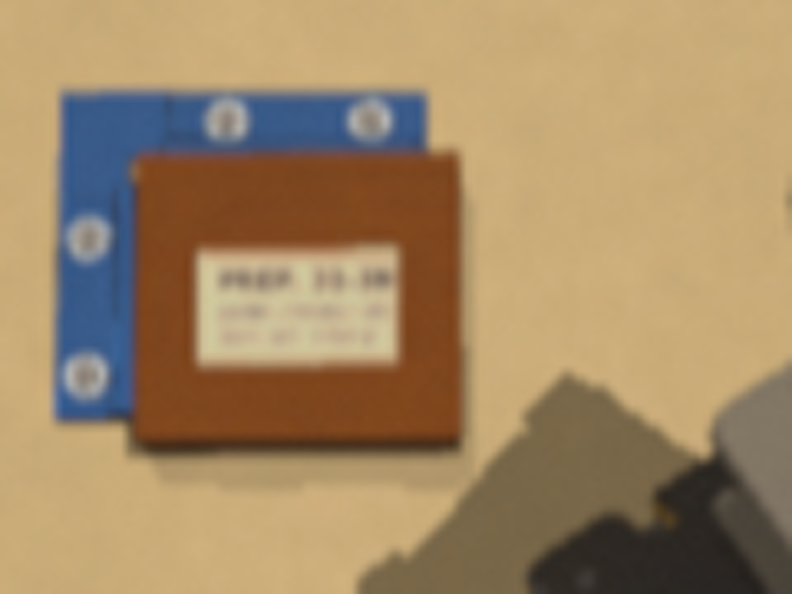

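The box sits in the corner: top face crop corners (135, 155), (458, 152), (460, 443), (135, 443), parallel to both fences with no visible gap. One light confirming press towards the side fence comes next.

apply_moves(
  commands=[
    [55,0.24,0.1,0,0.33],
    [55,0.24,0.15,0,0.33],
    [55,0.24,0.25,0,0.33],
    [55,0.24,0.25,0,0.33],
    [55,0.24,0.25,0,0.33],
    [55,0.22,0.25,-0.2,0.32],
    [55,0,0,-0.5,0],
    [55,0,0,-0.5,0],
    [55,0,0,-0.3,0],
    [55,0,0,-0.1,0],
    [55,0,0,0,0],
  ],
)

```text
clock: 18.85
position: [0.5339, 0.2561, 0.0171]
ee_rot: [2.229, 2.213, 0.001]
force: [-0.1, 0.4, -1.4]
width: 0.55
gripper_force: 0.0
```

apply_moves(
  commands=[
    [55,0,0.06,0,0],
    [55,0,0.06,0,0],
    [55,0,0.06,0,0],
    [55,0,0.04,0,0],
  ],
)

```text
clock: 19.35
position: [0.5338, 0.2694, 0.017]
ee_rot: [2.229, 2.214, 0.001]
force: [-0.9, -0.4, 0.2]
width: 0.549
gripper_force: 0.0
```

apply_moves(
  commands=[
    [55,0,0.04,0,0],
    [55,0,0.04,0,0],
    [55,0,0.03,0,0],
    [55,0,0.02,0,0],
  ],
)

```text
clock: 19.85
position: [0.5337, 0.2768, 0.0167]
ee_rot: [-2.229, -2.214, 0.0]
force: [0.2, -0.5, 0.2]
width: 0.548
gripper_force: 0.0
```

apply_moves(
  commands=[
    [55,0,0.015,0,0],
    [55,0,0,0,0],
  ],
)

```text
clock: 20.1
position: [0.5338, 0.2777, 0.0167]
ee_rot: [2.229, 2.214, 0.0]
force: [-0.2, -0.5, 0.4]
width: 0.546
gripper_force: 0.0
```

apply_moves(
  commands=[
    [55,0,0.015,0,0],
    [55,0,0,0,0],
  ],
)

```text
clock: 20.35
position: [0.5338, 0.278, 0.0167]
ee_rot: [2.229, 2.213, -0.001]
force: [-0.3, -2.3, 1.1]
width: 0.549
gripper_force: 0.8
```

apply_moves(
  commands=[
    [55,0,0.01,0,0],
    [55,0,0,0,0],
  ],
)

```text
clock: 20.6
position: [0.5337, 0.2783, 0.0167]
ee_rot: [2.229, 2.213, -0.002]
force: [-1.0, -5.3, 3.3]
width: 0.549
gripper_force: 2.3
```

apply_moves(
  commands=[
    [55,0,0.012,0,0],
    [55,0,0,0,0],
  ],
)

```text
clock: 20.85
position: [0.5335, 0.2786, 0.0166]
ee_rot: [2.229, 2.212, -0.003]
force: [-1.8, -6.9, 4.5]
width: 0.549
gripper_force: 3.3
```

apply_moves(
  commands=[
    [55,0,-0.1,0,0],
    [55,0,-0.3,0,0],
    [55,0,-0.3,0.2,0],
    [55,0,-0.1,0.5,0],
    [55,-0.1,-0.2,0.5,0],
    [55,-0.4,-0.5,0.3,0],
    [55,-0.4,-0.5,0,0],
    [55,-0.3,-0.3,0,0],
    [55,0,0,0,0],
  ],
)

```text
clock: 21.98
position: [0.4607, 0.1391, 0.1066]
ee_rot: [2.231, 2.21, -0.003]
force: [0.7, 0.6, -1.0]
width: 0.549
gripper_force: 0.0
```

Run:
```python
from h import *
p,d=imaging.get_image('top');a=p[125:215,195:315,::-1]
p,d=imaging.get_image('scene');b=p[150:250,170:320,::-1]
f=lambda i:cv2.resize(i,(560,int(560*i.shape[0]/i.shape[1])),interpolation=cv2.INTER_CUBIC)
b2=f(b)[60:240];cv2.imwrite('pics/fin.png',np.vstack([f(a)[:400],b2]))
```

```text
(no output)
```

View pics/fin.png

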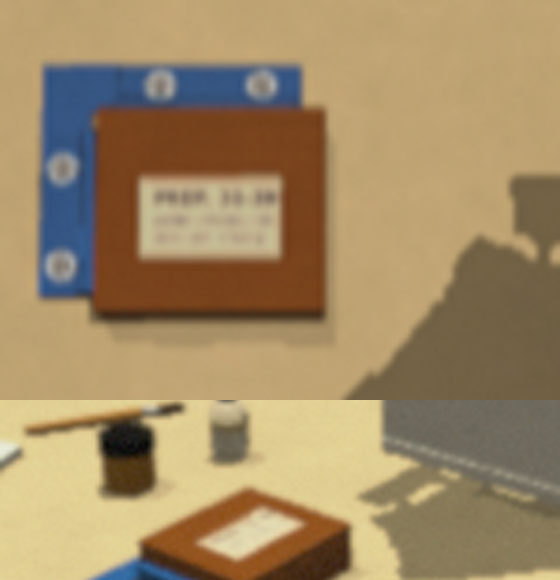

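The box (top view corners (95, 107) to (325, 315)) lies flat and square against both fences. The orange can and the bottle still stand, and the robot is clear. Handing in.

```bash
python3 -c "
from cell import arm
print(arm.sign_off())"
```

```text
the job is handed in; nothing more can be done
None
```

I pushed the slide box into the corner stop and handed the job in after about 22 s; the last pictures show it flat and square against both fences with no visible gap. The push into the back fence briefly peaked at about 17 N, and no bystander was touched that I could see, though the last close-up did not show the black can or the eyepiece.

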